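# Lock an instrument enclosure with a T-handle hex key

### The job

Lock the lid of the instrument enclosure: take the larger T-handle hex key from its stand, push it fully home in the recessed hex socket of the lid latch, and turn the latch clockwise (seen from above) as far as it goes, about half a turn, so that its hidden tongue swings under the front frame edge and draws the lid down. Seat it and start the turn holding the crossbar at its middle; about half way, let go so that the key stands by itself in the socket, take the crossbar afresh near one of its ends for leverage, and swing it round to finish the turn with the key still fully home. Then pull the key out, put it back upright and fully down in its hole in the stand and let go, leaving the smaller key and the other things where they are.

Things in the scene. Friction and masses are not known exactly. Their poses are not given: they have to be found in the camera images.
- hex_key: Larger T-handle hex key, loose, 0.22 kg, upright in a stand hole. Origin: centre of the lower tip; z up the shank, x along the crossbar. 120 mm tall. From the tip up: steel hex 20 mm across flats, 32 mm long (lowest 5 mm tapered to 14 mm), two flats facing +x and -x; collar 26 mm across, 24 mm long, chamfered below; 14 mm round shank; black crossbar.
- hex_key_grip (a point): Centre of the larger key's crossbar, 108 mm above its tip. The bar is 130 mm long (along x), 24 mm high, 16 mm wide with flat sides, free all along: grasp it from above across the 16 mm, here at its middle, or about 45 mm from here along x, either way, for leverage.
- small_key_grip (a point): Centre of the crossbar of the smaller T-handle key (104 mm tall, crossbar 70 mm long, hex only 13 mm, too slim for this latch), which stands in the other hole; 92 mm above its tip. Not to be used or moved.
- key_stand: Grey block fixed to the bench, 76 x 210 x 55 mm, origin at the centre of its underside, y along its length. Two round holes, 32 mm across and 44 mm deep (hole floor 11 mm above the bench), 65 mm either side of its middle along y; which key stands in which differs.
- key_stand_hole0 (a point): Centre of the mouth of the hole at +y of the stand, on its top face, 55 mm above the bench.
- key_stand_hole1 (a point): Centre of the mouth of the hole at -y of the stand, on its top face.
- enclosure: Grey steel enclosure fixed to the bench, 200 x 170 mm, aluminium lid hinged at its far (+x) edge; lid top 84 mm above the bench, a dark ring 72 mm across round the latch stands 4 mm higher. Origin: centre of the underside, front edge at -x. Latch axis 60 mm from the origin towards the front. The latch face is 86 mm above the bench when open and sinks about 3 mm as the lid is drawn down.
- socket_floor (a point): Floor centre of the latch's hex socket (turns with it): 21.6 mm across flats, 26 mm deep, straight. z up out of it; x along the black index line, the way the hidden tongue points. Two flats face along x: the key enters when its x lies at a multiple of 60 deg to this x (9 deg play either way). Home, the tip rests on this floor and 6 mm of hex show under the collar.
- latch (a joint): Latch angle, rad: 0 open (tongue and index line towards the hinge), grows clockwise seen from above, hard stop at 3.2 (tongue under the front frame edge, index line at the white mark on the ring, lid drawn down). Starts between 0 and 0.3. Friction about 0.06 N m; it stays where it is left.
- sticky_notes: Yellow note pad, 76 x 50 x 18 mm, loose bystander; origin under its centre.
- solder_tin: Round tin, 56 mm across, 28 mm high, loose bystander; origin under its centre.
- flat_pliers: Blue-handled pliers lying flat, 78 x 155 x 12 mm, loose bystander; origin under its centre.
Not all that is in view belongs to the job. Leave any purple look-alike of the hex_key alone.

How it is judged:
By the outcome, as a careful person would: the job done as asked, in the order asked, and still so for the second after the job is handed in, with the robot touching nothing.
It also fails if it takes over 72 s, if anything falls off the work surface, if the arm or the gripper's body presses on something with over 40 N, if the wrist force passes 120 N, or if a joint passes its speed limit or range.

### The arm

A 6-joint arm with a two-finger parallel gripper is mounted at the origin on a cart in front of the work surface, level with it; the furniture and walls round the work are solid. World frame = base frame: x ahead of the robot, y to its left, z up, the work surface at z = 0. Lengths are in m, angles in rad, forces in N, time in s.
With the tool pointing down it reaches from about 0.275 to 0.825 m from the base axis. Payload 4.9 kg.
Tool frame: the origin (TCP) lies on the front face of the gripper's body, between the roots of the fingers; the fingertips stand 73 mm ahead of it and the grasp point (between the pads) lies 54 mm ahead of it (arm.grip_point_offset is the z of the grasp point in the tool frame, in m); z points along the fingers, y is the line along which they close (so a half turn about z gives the same grasp; the last joint's range is limited). The gripper opens to 85 mm and grips with 20 to 120 N. Pads are 22 mm wide; open, the fingers measure 114 mm over their backs; the gripper's body (76 mm by 85 mm) begins 54 mm behind the grasp point. The pads swing forward as they close: fully open they stand 13 mm farther back than shut.
Start: joints at [-1.271, 0.326, -0.193, 1.052, 0, 1.437], TCP at [0.231, -0.499, 0.304] pointing down, gripper open.
Joint ranges: [-2.65, 2.65], [-0.97, 1.79], [-1.3, 1.35], [-1.93, 2.1], [-1.47, 1.37], [-3.14, 3.14]. Speed limits (rad/s): [2.57, 2.57, 3.14, 3.14, 3.14, 3.14].

### API

Orientations are given as a unit quaternion [w, x, y, z].
In Python, from cell import arm gives the robot as it stands.
- The arm moves only by the shell command python3 -m jog 'ROWS' [FORCE]. ROWS is JSON, a list of rows, each a list of 3 entries, a list of its own where there are three numbers: the closure, from 0 (fully open) to 1 (shut), then the shift along the world's x, y, z in cm, then the turn, a rotation vector about the world's x, y, z in units of 5 degrees (1.0 is 5 degrees). A call has 1 to 12 rows; each row shifts and turns the commanded pose from where the row before left it; what a row does not reach is not made up. A row lasts 1/8 s, in which the tool goes at most 62.5 mm and 10.7 degrees, less where a joint would pass 70% of its speed; a pose out of reach is approached as far as the arm can. A call is refused whole if a number of a shift passes 6.25 or a number of a turn 1, either way. A call with a gripper value outside its range is refused whole. The fingers move at their own pace and stop on an object; FORCE is the grip in N (left out, the last holds). Time passes only in rows, so rows that do not move let the fingers close. It gives the time, the measured TCP pose, the force, the opening and the grip force at its end, in the units of the state.
- arm.read_state(): the state, without advancing time (a new reading comes with each control period).
- arm.grab_frame(name): name is "side" or "top" or "wrist"; returns a dict with "pixels" (480x640x3 uint8, red, green, blue), "fx", "fy", "cx", "cy" (pixels), "dist" ([k1, k2, p1, p2, k3] as OpenCV has them; the pictures are not rectified), "cam_to_world" (4x4, takes a point from camera to world coordinates). Camera axes: x right, y down, z forward; pixel columns grow to the right and rows downward; lengths in m; the calibration is good to about 2 mm. A picture is of the moment at which its call begins. There is no depth.
- arm.finish_job(): hands the job in; it is judged then, once.
The state is a dict: "time": time; "joint_pos": joint angles; "dq": joint speeds; "joint_efforts": joint torques, N m; "ee_pos": TCP position; "ee_rot": TCP orientation; "ft_force": force on the tool from outside, world axes, zero at the start; "wrist_torque": the same for the moment, N m; "width": finger opening in m; "finger_force": force on a finger pad.
Only numpy, scipy, OpenCV 4.12 (cv2) and the standard library are available. Lean on these libraries where they do the work, as an engineer would, in place of code of your own. Each camera call takes 0.05 s, during which the arm holds its last target. There are 200 camera calls.

## Working session

There is one attempt and no reset: what is moved stays moved. The work goes in short steps, Python scripts to look and compute and a shell command to move; the robot and the scene stay as the last step left them, time stands still between calls to the robot, and variables do not carry over. Pictures are saved under pics/ and viewed, at most 10 in all, crops included, and the job is handed in when it is done.

```bash
mkdir -p pics; ls; cat > h.py <<'E'
import numpy as np, cv2
from cell import arm
def grab(n,save=None):
    f=arm.grab_frame(n)
    if save: cv2.imwrite(f'pics/{save}.png',f['pixels'][:,:,::-1])
    return f
def K(f): return np.array([[f['fx'],0,f['cx']],[0,f['fy'],f['cy']],[0,0,1.]])
def ray(f,uv):
    p=cv2.undistortPoints(np.array([[uv]],float),K(f),np.array(f['dist'],float))[0,0]
    T=np.array(f['cam_to_world']); return T[:3,3],T[:3,:3]@np.array([p[0],p[1],1])
def plane(f,uv,z):
    o,d=ray(f,uv); return o+d*(z-o[2])/d[2]
def proj(f,P):
    T=np.linalg.inv(np.array(f['cam_to_world'])); r=cv2.Rodrigues(T[:3,:3])[0]
    return cv2.projectPoints(np.array(P,float).reshape(-1,3),r,T[:3,3],K(f),np.array(f['dist'],float))[0].reshape(-1,2)
E
python3 - <<'E'
from h import *
for n in ("top","side"):
    f=grab(n,n+"0"); print(n,np.round(f['cam_to_world'],3).tolist(),f['fx'])
print(arm.read_state(),arm.grip_point_offset)
E
```

```text
pics
top [[-0.029, -0.992, 0.119, 0.435], [-1.0, 0.029, -0.003, 0.046], [-0.001, -0.119, -0.993, 1.362], [0.0, 0.0, 0.0, 1.0]] 620.5641901021737
side [[-0.948, -0.165, 0.274, 0.314], [-0.32, 0.51, -0.798, 0.851], [-0.008, -0.844, -0.536, 0.656], [0.0, 0.0, 0.0, 1.0]] 461.3156699234972
{'time': 0.1, 'joint_pos': array([-1.27117463e+00,  3.26897260e-01, -1.93509943e-01,  1.05203607e+00,
        6.37642895e-06,  1.43656437e+00]), 'dq': array([-0.00118142,  0.00048245,  0.00341023, -0.00243134,  0.00123073,
       -0.00107858]), 'joint_efforts': array([ 3.30587762e-03, -4.44238365e+01,  2.63038498e+01,  7.84412638e-03,
       -2.48250205e-05, -1.47429307e-05]), 'ee_pos': array([ 0.23107043, -0.49862775,  0.3031552 ]), 'ee_rot': array([-8.20921997e-04,  9.76563167e-01,  2.15229417e-01, -6.48420599e-05]), 'ft_force': array([ 0.70822668,  0.26196982, -0.25144481]), 'wrist_torque': array([0.01968307, 0.00583266, 0.04059116]), 'finger_force': 0.0, 'width': 0.0852517092915175} 0.0539
```

View pics/top0.png

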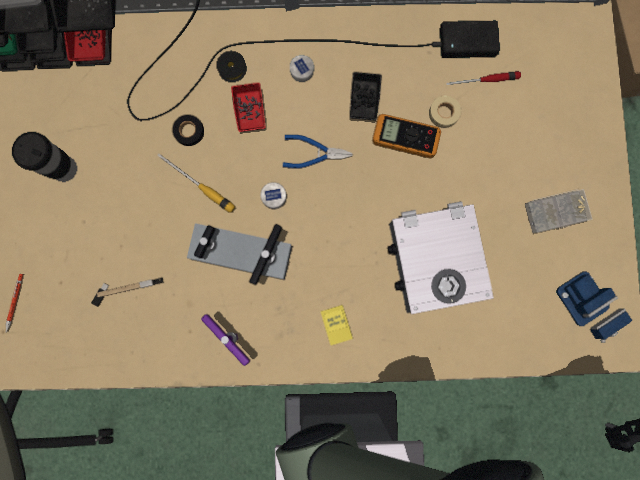

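View pics/side0.png

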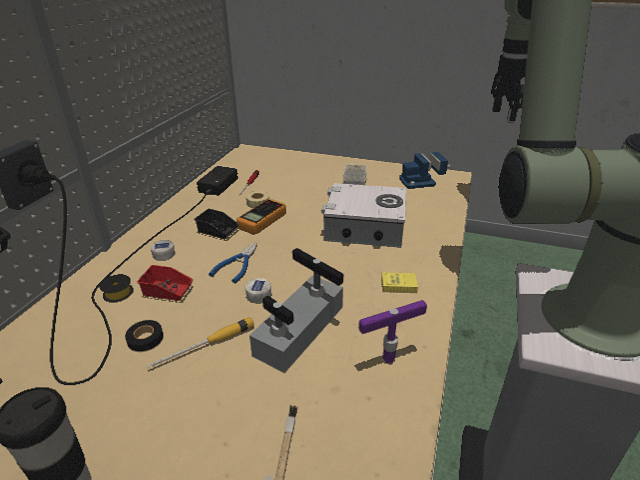

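Top view: the black crossbars on the stand are at (266,254), long, and (206,241), short. A purple look-alike is at (226,340). The long black bar is the hex_key because it is about twice the length of the other black one. The latch is at (449,286). I'll confirm with one enlarged crop and measure.

```bash
python3 - <<'E'
from h import *
f=grab("top"); im=f['pixels'][:,:,::-1].copy()
a=cv2.resize(im[215:295,180:300],None,fx=5,fy=5,interpolation=cv2.INTER_CUBIC)
b=cv2.resize(im[260:314,420:480],(400,360),interpolation=cv2.INTER_CUBIC)
c=np.zeros((400,800,3),np.uint8); c[:400,:400]=cv2.resize(a,(400,267))[0:267].shape[0] and cv2.copyMakeBorder(cv2.resize(a,(400,267)),0,133,0,0,cv2.BORDER_CONSTANT); c[:360,400:]=b
cv2.imwrite('pics/c.png',c)
g=im.max(2)
m=((g<55)).astype(np.uint8); m[:,:185]=0;m[:,300:]=0;m[:220]=0;m[290:]=0
n,l,s,ce=cv2.connectedComponentsWithStats(m)
for i in range(1,n):
    if s[i,4]>60:
        ys,xs=np.where(l==i); r=cv2.minAreaRect(np.c_[xs,ys].astype(np.float32)); q=cv2.boxPoints(r)
        W=np.array([plane(f,p,.131)for p in q])
        print(s[i].tolist(),r,W.mean(0).round(4),W[:,:2].round(3).tolist())
# stand corners / enclosure
hsv=cv2.cvtColor(im,cv2.COLOR_BGR2HSV)
print(plane(f,(449,286),.088), hsv[262,225],hsv[265,420])
E
```

```text
[250, 224, 32, 60, 507] ((267.1815185546875, 254.90069580078125), (11.834762573242188, 63.56013107299805), 24.443954467773438) [0.5509 0.1525 0.131 ] [[0.499, 0.19], [0.613, 0.136], [0.603, 0.114], [0.489, 0.169]]
[194, 226, 22, 32, 279] ((205.60000610351562, 241.8000030517578), (11.62755298614502, 33.093807220458984), 26.56505012512207) [0.5806 0.2755 0.131 ] [[0.557, 0.301], [0.616, 0.271], [0.604, 0.25], [0.546, 0.28]]
[ 0.47943494 -0.21567613  0.088     ] [102   9 138] [165   9 220]
```

View pics/c.png

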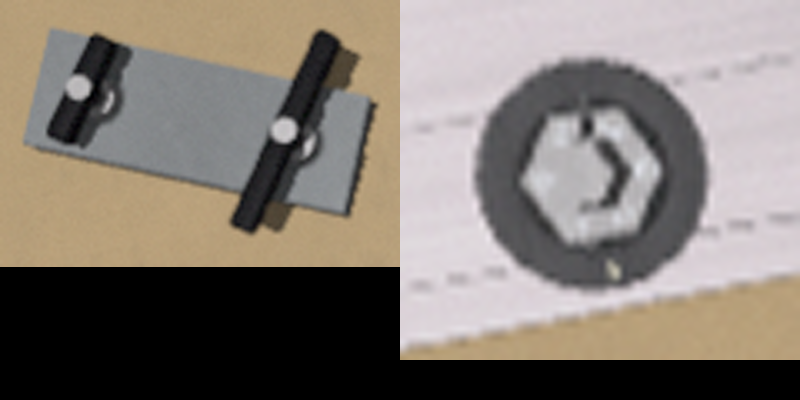

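The crop shows the long black bar is the larger key: its centre disc is at about (264.9,254) and the bar lies at about -24°. In the latch half, the ring centre is at about (449,286), the index line points to the hinge at about +5°, and the white mark is at the front. Moving over the key now, with tool yaw 25°→156°.

```bash
python3 -m jog '[[0.2,[2.7,5.4,0],[0,0,1]],[0.2,[2.7,5.4,0],[0,0,1]],[0.2,[2.7,5.4,0],[0,0,1]],[0.2,[2.7,5.4,0],[0,0,1]],[0.2,[2.7,5.4,0],[0,0,1]],[0.2,[2.7,5.4,0],[0,0,1]],[0.2,[2.7,5.4,0],[0,0,1]],[0.2,[2.7,5.4,0],[0,0,1]],[0.2,[2.7,5.4,0],[0,0,1]],[0.2,[2.7,5.4,0],[0,0,1]],[0.2,[2.7,5.4,0],[0,0,1]],[0.2,[2.4,5.4,0],[0,0,1]]]'
python3 -m jog '[[0.2,[0,0,0],[0,0,1]],[0.2,[0,0,0],[0,0,1]],[0.2,[0,0,0],[0,0,1]],[0.2,[0,0,0],[0,0,1]],[0.2,[0,0,0],[0,0,1]],[0.2,[0,0,0],[0,0,1]],[0.2,[0,0,0],[0,0,1]],[0.2,[0,0,0],[0,0,1]],[0.2,[0,0,0],[0,0,1]],[0.2,[0,0,0],[0,0,1]],[0.2,[0,0,0],[0,0,1]],[0.2,[0,0,0],[0,0,1]]]'
python3 -m jog '[[0.2,[0,0,0],[0,0,1]],[0.2,[0,0,0],[0,0,1]],[0.2,[0,0,0],[0,0,0]],[0.2,[0,0,0],[0,0,0]]]'
cat >> h.py <<'E'
from scipy.spatial.transform import Rotation as R
def st():
    s=arm.read_state(); q=s['ee_rot']; M=R.from_quat([q[1],q[2],q[3],q[0]]).as_matrix()
    print('t',round(s['time'],2),'p',s['ee_pos'].round(4),'yaw',round(np.degrees(np.arctan2(M[1,0],M[0,0])),2),'zax',M[:,2].round(3),'F',s['ft_force'].round(1),'T',s['wrist_torque'].round(2),'w',round(s['width'],4),'ff',round(float(s['finger_force']),1),'q6',s['joint_pos'].round(2))
    return s,M
E
python3 - <<'E'
from h import *
st(); f=grab('wrist','w1'); print(np.round(f['cam_to_world'],3).tolist(),f['fx'])
t=arm.grab_frame('top'); print(plane(t,(264.9,254),.131),plane(t,(448.8,286.1),.088))
E
```

```text
time: 1.65
ee_pos: [0.5528, 0.1509, 0.3036]
ee_rot: [0.0, 0.737, 0.676, -0.0]
ft_force: [0.7, -0.1, 0.1]
width: 0.0684
finger_force: 0.0
time: 3.15
ee_pos: [0.552, 0.1489, 0.3035]
ee_rot: [-0.0, 0.301, 0.954, -0.0]
ft_force: [-0.5, 0.7, 0.8]
width: 0.0683
finger_force: 0.0
time: 3.65
ee_pos: [0.5521, 0.1489, 0.3037]
ee_rot: [-0.0, 0.218, 0.976, -0.0]
ft_force: [-0.5, 0.1, 0.0]
width: 0.0684
finger_force: 0.0
t 3.65 p [0.5521 0.1489 0.3037] yaw 154.78 zax [-0. -0. -1.] F [-0.5  0.1  0. ] T [-0.03 -0.   -0.03] w 0.0684 ff 0.0 q6 [ 0.13  0.37 -0.13  1.07 -0.    0.57]
[[0.426, 0.863, 0.27, 0.482], [0.904, -0.407, -0.128, 0.182], [-0.001, 0.299, -0.954, 0.374], [0.0, 0.0, 0.0, 1.0]] 352.7946628095865
[0.55255608 0.15708298 0.131     ] [ 0.47924304 -0.2152524   0.088     ]
```

View pics/w1.png

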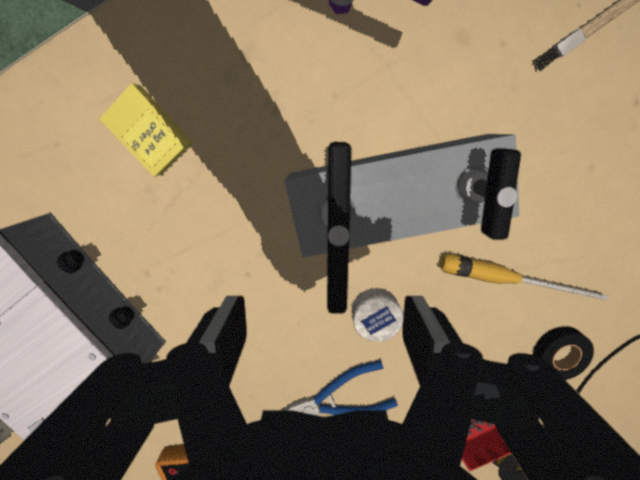

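The wrist picture shows the big key's disc at (339,236), its bar ends at (340,143) and (337,312), and the small key at (507,197). I'll compute the position from these.

```bash
python3 - <<'E'
from h import *
f=grab('wrist')
print(plane(f,(339,236),.131))
m=(f['pixels'].max(2)<52).astype(np.uint8); m[:,:318]=0;m[:,365:]=0;m[:135]=0;m[320:]=0
n,l,s,_=cv2.connectedComponentsWithStats(m);i=l[270,338]
ys,xs=np.where(l==i);P=np.array([plane(f,(x,y),.125)[:2] for x,y in zip(xs,ys)])
c=P.mean(0);u,sv,v=np.linalg.svd(P-c,full_matrices=False);print(len(P),c,np.degrees(np.arctan2(v[0,1],v[0,0]))%180,np.ptp((P-c)@v[0]),np.ptp((P-c)@v[1]))
a=[plane(f,p,.131)[:2] for p in((340,143),(337,312))];d=a[0]-a[1];print(a,np.degrees(np.arctan2(d[1],d[0])),sum(a)/2)
E
```

```text
[0.55381595 0.15992055 0.131     ]
3282 [0.54750115 0.16203997] 154.58282886007936 0.12945391591367456 0.018809452222458906
[array([0.4950801 , 0.18746427]), array([0.60907795, 0.1330771 ])] 154.49468494511842 [0.55207902 0.16027069]
```

```bash
python3 -m jog '[[0.2,[0.1,1.05,-2.5],[0,0,0]],[0.2,[0,0,-3],[0,0,0]],[0.2,[0,0,-3],[0,0,0]],[0.2,[0,0,-2.6],[0,0,0]],[0.2,[0,0,-2],[0,0,0]],[0.2,[0,0,0],[0,0,0]],[0.8,[0,0,0],[0,0,0]],[1,[0,0,0],[0,0,0]],[1,[0,0,0],[0,0,0]],[1,[0,0,0],[0,0,0]],[1,[0,0,0],[0,0,0]]]' 80
python3 - <<'E'
from h import *
st()
E
```

```text
time: 5.18
ee_pos: [0.5538, 0.1595, 0.174]
ee_rot: [0.001, 0.218, 0.976, 0.0]
ft_force: [-1.7, 0.4, 6.5]
width: 0.0147
finger_force: 78.6
t 5.17 p [0.5538 0.1595 0.174 ] yaw 154.85 zax [ 0.002  0.    -1.   ] F [-1.7  0.4  6.5] T [-0.1   0.19 -0.  ] w 0.0147 ff 78.6 q6 [ 0.15  0.49 -0.3   0.78 -0.    0.59]
```

```bash
python3 -m jog '[[1,[0,0,1],[0,0,0]],[1,[0,0,2],[0,0,0]],[1,[0,0,3],[0,0,0]],[1,[0,0,3],[0,0,0]],[1,[0,0,3],[0,0,0]],[1,[0,-2,2],[0,0,1]],[1,[0,-4,0],[0,0,1]],[1,[0,-5,0],[0,0,1]],[1,[0,-6,0],[0,0,1]],[1,[0,-6,0],[0,0,1]],[1,[0,-6,0],[0,0,1]],[1,[0,-5,0],[0,0,0]]]'
python3 -m jog '[[1,[0.5,-3,0],[0,0,0]],[1,[0,0,0],[0,0,0]],[1,[0,0,0],[0,0,0]],[1,[0,0,0],[0,0,0]]]'
python3 - <<'E'
from h import *
st(); f=grab('wrist','w2')
p=proj(f,[[.4793,-.2153,.088]])[0]; print(p)
E
```

```text
time: 6.68
ee_pos: [0.5526, -0.1827, 0.3129]
ee_rot: [-0.0, -0.042, 0.999, 0.0]
ft_force: [0.9, 0.7, -1.4]
width: 0.0147
finger_force: 78.3
time: 7.18
ee_pos: [0.5581, -0.2093, 0.3129]
ee_rot: [-0.0, -0.043, 0.999, 0.0]
ft_force: [0.3, -0.1, -2.3]
width: 0.0148
finger_force: 78.5
t 7.17 p [ 0.5581 -0.2093  0.3129] yaw -175.06 zax [-0.     0.001 -1.   ] F [ 0.3 -0.1 -2.3] T [ 0.01  0.04 -0.  ] w 0.0148 ff 78.5 q6 [-0.48  0.41 -0.05  1.11  0.   -0.57]
[324.63418273 126.5027718 ]
```

View pics/w2.png

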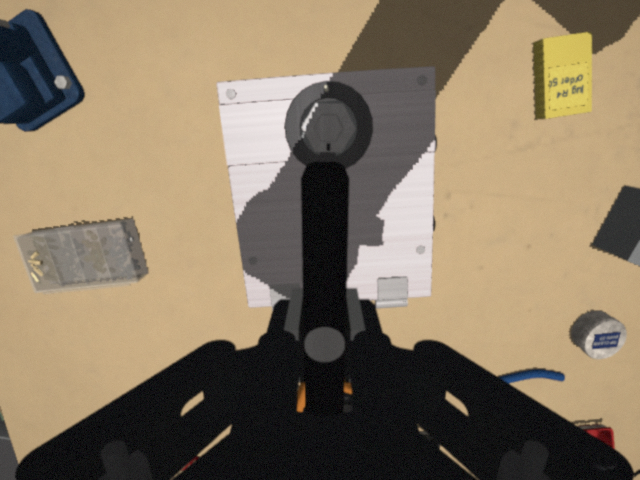

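The latch ring is at about (328,126) in the wrist image, with the index line at about (328,147). It is in shadow, so I'll enhance it.

```bash
python3 - <<'E'
from h import *
f=grab('wrist'); im=f['pixels'][70:185,270:390,::-1]
g=np.clip(im.astype(float)*2.2,0,255).astype(np.uint8)
cv2.imwrite('pics/c2.png',cv2.resize(g,(720,690)[:2] if 0 else (626,600),interpolation=cv2.INTER_CUBIC))
E
```

```text
(no output)
```

View pics/c2.png

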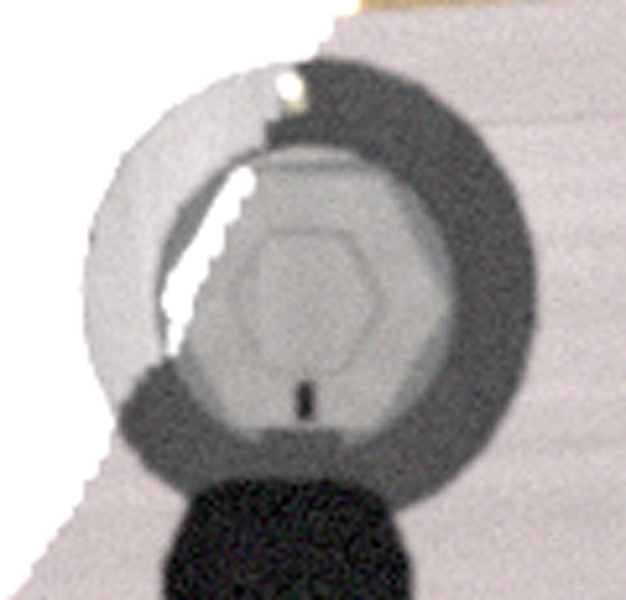

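The enhanced crop shows the socket hex centre at crop (308,301), which is pixel (329.0,127.7). The index line runs to crop (305,400) and the white mark is at crop (292,90).

```bash
python3 - <<'E'
from h import *
s,M=st();f=grab('wrist')
k=lambda x,y,z:plane(f,(270+x/5.217,70+y/5.217),z)[:2]
c=k(308,301,.086);a=lambda d:np.degrees(np.arctan2(d[1],d[0]))
print('c',c,'idx',a(k(305,400,.086)-c),'vert',a(k(382,302,.086)-k(235,298,.086))-90,'mark',a(k(292,90,.088)-c))
print('ringc',(k(85,290,.088)+k(536,305,.088))/2)
# bar: disc and far end, find black bar direction at held height
o=s['ee_pos'];g=o+M[:,2]*.054;print('grip',g,'disc expected',proj(f,[g+[0,0,.012]]),'disc seen pt',plane(f,(324,344),g[2]+.012),'barEnd',plane(f,(325,163),g[2]+.012))
t=grab('top');print(proj(t,[g+[0,0,.012],[c[0],c[1],.086]]))
im=t['pixels'];
E
```

```text
t 7.28 p [ 0.5582 -0.2095  0.313 ] yaw -175.06 zax [-0.  0. -1.] F [-0.6 -0.4 -2.2] T [0.04 0.02 0.  ] w 0.0148 ff 78.5 q6 [-0.48  0.41 -0.05  1.11  0.   -0.57]
c [ 0.48015294 -0.211885  ] idx 3.3244941632226417 vert 3.4410296942979244 mark -170.35236332265345
ringc [ 0.47952701 -0.21153451]
grip [ 0.55819125 -0.20945401  0.2590186 ] disc expected [[323.52372841 346.90880068]] disc seen pt [ 0.556921   -0.20938615  0.2710186 ] barEnd [ 0.49165215 -0.21467831  0.2710186 ]
[[464.02398034 237.48678404]
 [446.9561602  285.74916475]]
```

```bash
python3 -m jog '[[1,[-2,0,0],[0,0,-0.25]],[1,[-3,-0.15,0],[0,0,0]],[1,[-2,-0.13,-1],[0,0,0]],[1,[-0.7,0,-2],[0,0,0]],[1,[0,0,-1.5],[0,0,0]],[1,[0,0,-1],[0,0,0]],[1,[0,0,-0.3],[0,0,0]],[1,[0,0,0],[0,0,0]],[1,[0,0,0],[0,0,0]]]'
python3 - <<'E'
from h import *
s,M=st()
f=grab('wrist'); im=np.vstack([]) if 0 else f['pixels'][:,:,::-1]
t=grab('side'); p=proj(t,[[.48,-.212,.1]])[0].astype(int);print(p)
c=t['pixels'][p[1]-60:p[1]+40,p[0]-60:p[0]+60,::-1]
cv2.imwrite('pics/c3.png',cv2.resize(c,(720,600),interpolation=cv2.INTER_CUBIC))
E
```

```text
time: 8.5
ee_pos: [0.4816, -0.2135, 0.2553]
ee_rot: [0.0, -0.032, 1.0, -0.0]
ft_force: [-0.2, 0.4, -2.2]
width: 0.0147
finger_force: 78.5
t 8.5 p [ 0.4816 -0.2135  0.2553] yaw -176.39 zax [ 0.001 -0.    -1.   ] F [-0.2  0.4 -2.2] T [-0.05  0.03  0.02] w 0.0147 ff 78.5 q6 [-0.56  0.32 -0.33  0.92 -0.   -0.62]
[389 195]
```

View pics/c3.png

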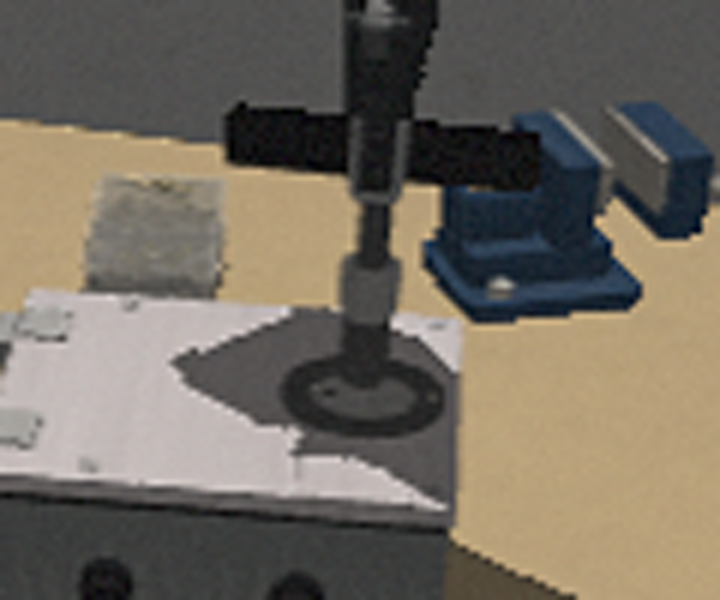

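Side view: the key hangs over the ring, with the tip at crop (366,378) and the ring centre at (364,395). I'll lower it gently while watching the force.

```bash
python3 -m jog '[[1,[0,0,-0.3],[0,0,0]],[1,[0,0,-0.3],[0,0,0]],[1,[0,0,-0.2],[0,0,0]],[1,[0,0,0],[0,0,0]]]'
python3 - <<'E'
from h import *
s,M=st()
t=grab('side')
print(plane(t,(389-60+364/6,195-60+395/6),.088), proj(t,[[.48,-.2125,.088],[.48,-.2125,.092],[.48,-.2125,.0865]]))
E
```

```text
time: 9.1
ee_pos: [0.481, -0.2133, 0.2466]
ee_rot: [-0.0, -0.031, 1.0, 0.0]
ft_force: [-0.6, -0.0, -2.6]
width: 0.0149
finger_force: 78.5
t 9.1 p [ 0.481  -0.2133  0.2466] yaw -176.4 zax [-0.  0. -1.] F [-0.6 -0.  -2.6] T [-0.02  0.04 -0.01] w 0.0149 ff 78.5 q6 [-0.56  0.33 -0.34  0.9   0.   -0.62]
[ 0.47668778 -0.20690002  0.088     ] [[388.82150694 199.6746978 ]
 [388.93805964 198.31213626]
 [388.77790342 200.18440793]]
```

```bash
python3 -m jog '[[1,[0,0,-0.2],[0,0,0]],[1,[0,0,-0.2],[0,0,0]],[1,[0,0,-0.1],[0,0,0]],[1,[0,0,0],[0,0,0]]]'
python3 -c "
from h import *
st()"
```

```text
time: 9.65
ee_pos: [0.4811, -0.2133, 0.2417]
ee_rot: [-0.0, -0.031, 1.0, 0.0]
ft_force: [-0.9, 0.4, -1.8]
width: 0.0146
finger_force: 78.5
t 9.65 p [ 0.4811 -0.2133  0.2417] yaw -176.4 zax [-0.  0. -1.] F [-0.9  0.4 -1.8] T [0.01 0.1  0.01] w 0.0146 ff 78.5 q6 [-0.56  0.33 -0.35  0.89  0.   -0.62]
```

```bash
python3 -m jog '[[1,[0,0,-0.3],[0,0,0]],[1,[0,0,-0.4],[0,0,0]],[1,[0,0,-0.4],[0,0,0]],[1,[0,0,-0.3],[0,0,0]],[1,[0,0,-0.2],[0,0,0]],[1,[0,0,0],[0,0,0]]]'
python3 -c "
from h import *
st()"
```

```text
time: 10.4
ee_pos: [0.4811, -0.2133, 0.2257]
ee_rot: [-0.0, -0.031, 1.0, 0.0]
ft_force: [-0.8, -0.3, -3.3]
width: 0.0149
finger_force: 78.5
t 10.4 p [ 0.4811 -0.2133  0.2257] yaw -176.4 zax [-0.  0. -1.] F [-0.8 -0.3 -3.3] T [ 0.15  0.11 -0.02] w 0.0149 ff 78.5 q6 [-0.56  0.35 -0.37  0.85 -0.   -0.62]
```

```bash
python3 -m jog '[[1,[0,0,-0.1],[0,0,0]],[1,[0,0,-0.1],[0,0,0]],[1,[0,0,-0.1],[0,0,0]],[1,[0,0,0],[0,0,0]]]'
python3 -c "
from h import *
st()"
```

```text
time: 10.9
ee_pos: [0.4812, -0.2133, 0.2229]
ee_rot: [0.0, -0.031, 1.0, 0.0]
ft_force: [-0.3, 1.5, -1.1]
width: 0.0149
finger_force: 78.7
t 10.9 p [ 0.4812 -0.2133  0.2229] yaw -176.39 zax [ 0.  0. -1.] F [-0.3  1.5 -1.1] T [ 0.33  0.2  -0.02] w 0.0149 ff 78.7 q6 [-0.56  0.35 -0.38  0.84  0.   -0.62]
```

```bash
python3 -m jog '[[1,[0,0,-0.1],[0,0,0]],[1,[0,0,-0.05],[0,0,0]],[1,[0,0,0],[0,0,0]]]'
python3 -c "
from h import *
st()"
```

```text
time: 11.28
ee_pos: [0.4813, -0.2134, 0.2227]
ee_rot: [0.001, -0.031, 1.0, -0.0]
ft_force: [-4.1, 2.9, 8.5]
width: 0.0146
finger_force: 80.3
t 11.28 p [ 0.4813 -0.2134  0.2227] yaw -176.39 zax [ 0.001 -0.    -1.   ] F [-4.1  2.9  8.5] T [0.79 1.01 0.03] w 0.0146 ff 80.3 q6 [-0.56  0.35 -0.38  0.84  0.   -0.62]
```

The key is home: about 11 N down with the tip at z≈0.060. Now turning clockwise in chunks.

```bash
python3 -m jog '[[1,[0,0,0],[0,0,-1]],[1,[0,0,0],[0,0,-1]],[1,[0,-0.03,0],[0,0,-1]],[1,[0,0,0],[0,0,-1]],[1,[0,-0.03,0],[0,0,-1]],[1,[0,0,0],[0,0,-1]],[1,[0,0,0],[0,0,0]]]'
python3 -c "
from h import *
st()"
```

```text
time: 12.15
ee_pos: [0.4813, -0.2136, 0.2223]
ee_rot: [0.0, 0.228, 0.974, 0.0]
ft_force: [-2.6, 2.7, 5.5]
width: 0.0147
finger_force: 79.8
t 12.15 p [ 0.4813 -0.2136  0.2223] yaw 153.59 zax [ 0.001  0.    -1.   ] F [-2.6  2.7  5.5] T [0.89 0.65 0.01] w 0.0147 ff 79.8 q6 [-0.56  0.35 -0.38  0.84  0.   -0.1 ]
```

```bash
python3 -m jog '[[1,[-0.03,0,0],[0,0,-1]],[1,[-0.02,0,0],[0,0,-1]],[1,[-0.02,0,0],[0,0,-1]],[1,[0,0,0],[0,0,-1]],[1,[0,0,-0.03],[0,0,-1]],[1,[0,0,0],[0,0,-1]],[1,[0,0,0],[0,0,0]]]'
python3 -c "
from h import *
st()"
```

```text
time: 13.02
ee_pos: [0.4808, -0.2136, 0.2219]
ee_rot: [0.0, 0.472, 0.881, 0.001]
ft_force: [-2.6, 3.8, 5.8]
width: 0.0147
finger_force: 79.6
t 13.03 p [ 0.4808 -0.2136  0.2219] yaw 123.64 zax [ 0.001  0.001 -1.   ] F [-2.6  3.8  5.8] T [ 1.05  0.46 -0.03] w 0.0147 ff 79.6 q6 [-0.56  0.35 -0.38  0.84  0.    0.42]
```

```bash
python3 -m jog '[[1,[0,0,0],[0,0,-1]],[1,[-0.02,0,0],[0,0,-1]],[1,[-0.02,0,0],[0,0,-1]],[1,[0,0,-0.03],[0,0,-1]],[1,[0,0,0],[0,0,-1]],[1,[0,0,0],[0,0,-1]],[1,[0,0,0],[0,0,0]]]'
python3 -c "
from h import *
st()"
```

```text
time: 13.9
ee_pos: [0.4804, -0.2136, 0.2214]
ee_rot: [0.0, 0.684, 0.73, 0.001]
ft_force: [-1.1, 4.1, 5.8]
width: 0.0147
finger_force: 79.6
t 13.9 p [ 0.4804 -0.2136  0.2214] yaw 93.71 zax [ 0.001  0.001 -1.   ] F [-1.1  4.1  5.8] T [1.19 0.28 0.01] w 0.0147 ff 79.6 q6 [-0.56  0.35 -0.38  0.84  0.    0.95]
```

A quarter turn is done, with z following the lid down. Letting go, then checking that the key stands.

```bash
python3 -m jog '[[0.3,[0,0,0.1],[0,0,0]],[0.3,[0,0,0],[0,0,0]],[0.3,[0,0,0],[0,0,0]],[0.3,[0,0,0],[0,0,0]]]'
python3 - <<'E'
from h import *
s,M=st(); f=grab('wrist','w3')
print(proj(f,[[.4804,-.2125,.18]]))
E
```

```text
time: 14.4
ee_pos: [0.4801, -0.2142, 0.2217]
ee_rot: [0.0, 0.684, 0.729, -0.0]
ft_force: [0.5, 0.6, -0.6]
width: 0.0599
finger_force: 0.0
t 14.4 p [ 0.4801 -0.2142  0.2217] yaw 93.61 zax [-0. -0. -1.] F [ 0.5  0.6 -0.6] T [ 0.02 -0.03  0.03] w 0.0599 ff 0.0 q6 [-0.56  0.35 -0.38  0.84 -0.    0.95]
[[326.1458569  343.29765441]]
```

View pics/w3.png

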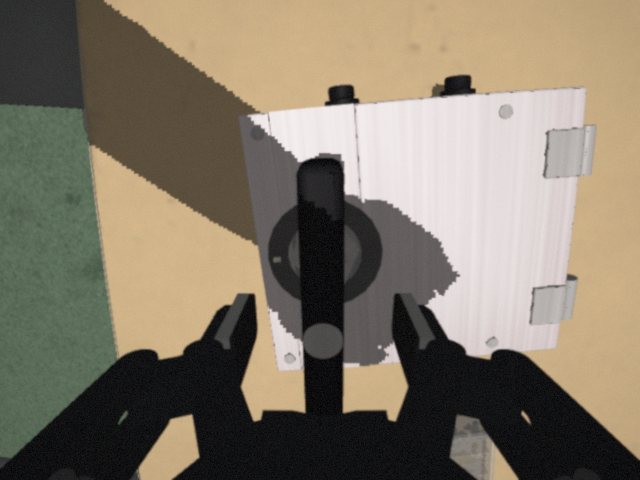

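The key stands upright by itself, with its disc at (323,341) and bar aligned with the fingers. Sliding to the +y end and regrasping.

```bash
python3 -m jog '[[0.3,[-0.05,0.5,0],[0,0,0]],[0.3,[-0.1,1.5,0],[0,0,0]],[0.3,[-0.1,1.5,0],[0,0,0]],[0.3,[-0.1,1,0],[0,0,0]],[0.3,[0,0,0],[0,0,0]],[0.7,[0,0,0],[0,0,0]],[1,[0,0,0],[0,0,0]],[1,[0,0,0],[0,0,0]],[1,[0,0,0],[0,0,0]],[1,[0,0,0],[0,0,0]]]' 80
python3 - <<'E'
from h import *
s,M=st()
E
```

```text
time: 15.7
ee_pos: [0.4769, -0.1692, 0.2219]
ee_rot: [0.0, 0.685, 0.729, 0.0]
ft_force: [0.9, 0.0, 1.4]
width: 0.0148
finger_force: 78.0
t 15.7 p [ 0.4769 -0.1692  0.2219] yaw 93.6 zax [ 0.001 -0.    -1.   ] F [0.9 0.  1.4] T [-0.1  -0.42  0.06] w 0.0148 ff 78.0 q6 [-0.49  0.32 -0.43  0.82  0.    1.02]
```

```bash
python3 - <<'E'
import numpy as np
ph=np.radians(93.6-5*np.arange(23));p=4.37*np.c_[np.cos(ph),np.sin(ph)]
for i,d in enumerate(np.diff(p,axis=0)): print(i+1,d.round(2))
E
```

```text
1 [0.38 0.01]
2 [ 0.38 -0.03]
3 [ 0.38 -0.06]
4 [ 0.37 -0.09]
5 [ 0.36 -0.12]
6 [ 0.35 -0.15]
7 [ 0.33 -0.18]
8 [ 0.32 -0.21]
9 [ 0.3  -0.24]
10 [ 0.27 -0.26]
11 [ 0.25 -0.29]
12 [ 0.22 -0.31]
13 [ 0.2  -0.33]
14 [ 0.17 -0.34]
15 [ 0.14 -0.36]
16 [ 0.11 -0.37]
17 [ 0.07 -0.37]
18 [ 0.04 -0.38]
19 [ 0.01 -0.38]
20 [-0.03 -0.38]
21 [-0.06 -0.38]
22 [-0.09 -0.37]
```

```bash
python3 -m jog '[[1,[0,0,-0.05],[0,0,0]],[1,[0.38,0.01,-0.02],[0,0,-1]],[1,[0.38,-0.03,0],[0,0,-1]],[1,[0.38,-0.06,-0.02],[0,0,-1]],[1,[0.37,-0.09,0],[0,0,-1]],[1,[0.36,-0.12,-0.02],[0,0,-1]],[1,[0.35,-0.15,0],[0,0,-1]],[1,[0,0,0],[0,0,0]]]'
python3 -c "
from h import *
st()"
```

```text
time: 16.7
ee_pos: [0.4993, -0.1734, 0.2214]
ee_rot: [0.0, 0.85, 0.527, 0.0]
ft_force: [-0.3, 0.4, 6.4]
width: 0.0145
finger_force: 78.8
t 16.7 p [ 0.4993 -0.1734  0.2214] yaw 63.58 zax [ 0.001 -0.    -1.   ] F [-0.3  0.4  6.4] T [0.25 0.01 0.02] w 0.0145 ff 78.8 q6 [-0.47  0.36 -0.37  0.84  0.    1.56]
```

```bash
python3 -m jog '[[1,[0.33,-0.18,-0.02],[0,0,-1]],[1,[0.32,-0.21,0],[0,0,-1]],[1,[0.3,-0.24,-0.02],[0,0,-1]],[1,[0.27,-0.26,0],[0,0,-1]],[1,[0.25,-0.29,-0.02],[0,0,-1]],[1,[0.22,-0.31,0],[0,0,-1]],[1,[0,0,0],[0,0,0]]]'
python3 -c "
from h import *
st()"
```

```text
time: 17.58
ee_pos: [0.5163, -0.1883, 0.2209]
ee_rot: [0.0, 0.957, 0.289, 0.001]
ft_force: [0.3, 0.9, 6.1]
width: 0.0147
finger_force: 78.8
t 17.57 p [ 0.5163 -0.1883  0.2209] yaw 33.57 zax [ 0.002  0.    -1.   ] F [0.3 0.9 6.1] T [ 0.36 -0.03 -0.08] w 0.0147 ff 78.8 q6 [-0.48  0.39 -0.32  0.86  0.    2.07]
```

```bash
python3 -m jog '[[1,[0.2,-0.33,-0.02],[0,0,-1]],[1,[0.17,-0.34,0],[0,0,-1]],[1,[0.14,-0.36,-0.02],[0,0,-1]],[1,[0.11,-0.37,0],[0,0,-1]],[1,[0,0,0],[0,0,0]]]'
python3 -c "
from h import *
st()"
```

```text
time: 18.2
ee_pos: [0.5224, -0.2022, 0.2205]
ee_rot: [-0.0, 0.993, 0.118, 0.001]
ft_force: [-0.1, 1.7, 6.8]
width: 0.0146
finger_force: 78.9
t 18.2 p [ 0.5224 -0.2022  0.2205] yaw 13.56 zax [ 0.002  0.001 -1.   ] F [-0.1  1.7  6.8] T [ 0.5  -0.03 -0.05] w 0.0146 ff 78.9 q6 [-0.5   0.41 -0.29  0.87  0.    2.4 ]
```

```bash
python3 -m jog '[[1,[0.07,-0.37,-0.02],[0,0,-1]],[1,[0.04,-0.38,0],[0,0,-1]],[1,[0,0,0],[0,0,0]]]'
python3 -c "
from h import *
st()"
```

```text
time: 18.58
ee_pos: [0.5236, -0.2097, 0.2204]
ee_rot: [-0.0, 1.0, 0.031, 0.001]
ft_force: [-0.4, 3.0, 6.6]
width: 0.015
finger_force: 78.9
t 18.57 p [ 0.5236 -0.2097  0.2204] yaw 3.56 zax [ 0.002  0.001 -1.   ] F [-0.4  3.   6.6] T [ 0.53 -0.1  -0.03] w 0.015 ff 78.9 q6 [-0.51  0.42 -0.28  0.87  0.    2.57]
```

```bash
python3 -m jog '[[1,[0,-0.19,-0.02],[0,0,-0.5]],[1,[0,-0.19,0],[0,0,-0.5]],[1,[0,0,0],[0,0,0]]]'
python3 -c "
from h import *
st()"
```

```text
time: 18.95
ee_pos: [0.5236, -0.2135, 0.2203]
ee_rot: [-0.0, 1.0, -0.012, 0.001]
ft_force: [1.4, 2.5, 7.4]
width: 0.0148
finger_force: 78.9
t 18.95 p [ 0.5236 -0.2135  0.2203] yaw -1.42 zax [ 0.002  0.    -1.   ] F [1.4 2.5 7.4] T [ 0.59 -0.07 -0.06] w 0.0148 ff 78.9 q6 [-0.52  0.42 -0.28  0.87  0.    2.65]
```

```bash
python3 -m jog '[[1,[-0.01,-0.19,0],[0,0,-0.5]],[1,[-0.02,-0.19,0],[0,0,-0.5]],[1,[0,0,0],[0,0,0]]]'
python3 -c "
from h import *
st()"
```

```text
time: 19.32
ee_pos: [0.5234, -0.2172, 0.2202]
ee_rot: [-0.0, 0.998, -0.056, 0.001]
ft_force: [1.3, 1.4, 7.2]
width: 0.0149
finger_force: 78.9
t 19.32 p [ 0.5234 -0.2172  0.2202] yaw -6.39 zax [ 0.002  0.001 -1.   ] F [1.3 1.4 7.2] T [ 0.56 -0.18  0.1 ] w 0.0149 ff 78.9 q6 [-0.52  0.42 -0.27  0.87  0.    2.73]
```

```bash
python3 -m jog '[[1,[-0.03,-0.19,0],[0,0,-0.5]],[1,[-0.03,-0.19,0],[0,0,-0.5]],[1,[0,0,0],[0,0,0]]]'
python3 -c "
from h import *
st()"
```

```text
time: 19.7
ee_pos: [0.5228, -0.2207, 0.2202]
ee_rot: [-0.001, 0.995, -0.098, 0.001]
ft_force: [1.0, 1.4, 7.6]
width: 0.0147
finger_force: 79.1
t 19.7 p [ 0.5228 -0.2207  0.2202] yaw -11.3 zax [ 0.002  0.001 -1.   ] F [1.  1.4 7.6] T [ 0.66 -0.24  0.52] w 0.0147 ff 79.1 q6 [-0.53  0.43 -0.27  0.87  0.    2.81]
```

```bash
python3 -m jog '[[1,[-0.02,-0.11,0],[0,0,-0.3]],[1,[-0.02,-0.11,0],[0,0,-0.3]],[1,[0,0,0],[0,0,0]]]'
python3 - <<'E'
from h import *
st(); t=grab('side'); c=t['pixels'][145:245,330:450,::-1]
cv2.imwrite('pics/c4.png',cv2.resize(c,(720,600),interpolation=cv2.INTER_CUBIC))
E
```

```text
time: 20.08
ee_pos: [0.5224, -0.2228, 0.2202]
ee_rot: [-0.001, 0.992, -0.124, 0.001]
ft_force: [0.6, 2.1, 6.8]
width: 0.0142
finger_force: 79.5
t 20.07 p [ 0.5224 -0.2228  0.2202] yaw -14.24 zax [ 0.002  0.001 -1.   ] F [0.6 2.1 6.8] T [ 0.66 -0.27  0.76] w 0.0142 ff 79.5 q6 [-0.53  0.43 -0.27  0.87  0.    2.86]
```

View pics/c4.png

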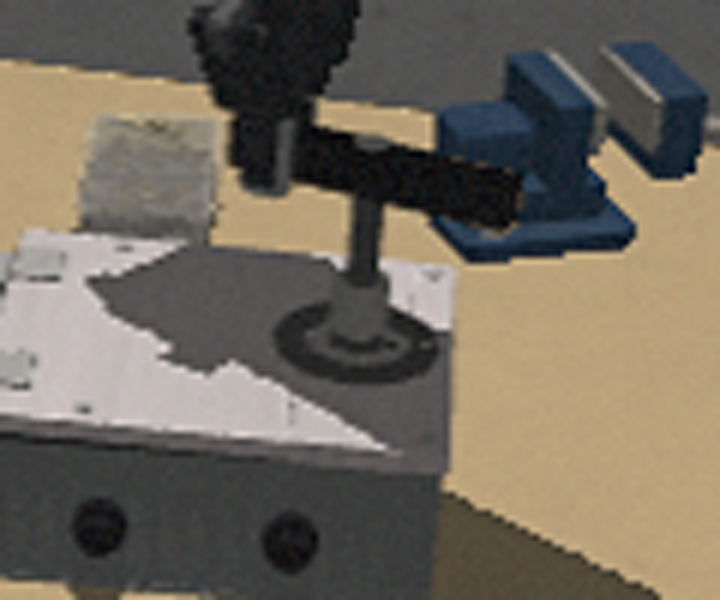

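The key is seated, with its collar just above the latch face. Turning resistance is now about 0.8 N m. A small extra tangential push will confirm the stop.

```bash
python3 -m jog '[[1,[-0.03,-0.1,0],[0,0,0]],[1,[-0.03,-0.1,0],[0,0,0]],[1,[0,0,0],[0,0,0]]]'
python3 -c "
from h import *
st()"
```

```text
time: 20.5
ee_pos: [0.5222, -0.2235, 0.2202]
ee_rot: [-0.002, 0.992, -0.124, 0.001]
ft_force: [1.9, 6.1, 7.1]
width: 0.0144
finger_force: 79.5
t 20.5 p [ 0.5222 -0.2235  0.2202] yaw -14.2 zax [ 0.003  0.004 -1.   ] F [1.9 6.1 7.1] T [ 1.63 -0.52  0.74] w 0.0144 ff 79.5 q6 [-0.54  0.43 -0.27  0.87  0.01  2.85]
```

The stop is firm: the tool moved only 0.7 mm of the 2 mm commanded, at 6 N. Unload, release, slide to the middle and grip.

```bash
python3 -m jog '[[1,[0.05,0.2,0.05],[0,0,0.4]],[1,[0.02,0.1,0.03],[0,0,0.2]],[0.3,[0,0,0],[0,0,0]],[0.3,[0,0,0],[0,0,0]],[0.3,[0,0,0],[0,0,0]],[0.3,[0,0,0],[0,0,0]],[0.3,[-0.5,0.1,0],[0,0,0]],[0.3,[-1.5,0.3,0],[0,0,0]],[0.3,[-1.5,0.3,0],[0,0,0]],[0.3,[-0.8,0.1,0],[0,0,0]],[0.3,[0,0,0],[0,0,0]]]'
python3 - <<'E'
from h import *
s,M=st(); f=grab('wrist','w4')
m=(f['pixels'].max(2)<52).astype(np.uint8)
z=s['ee_pos'][2]-.054+.012
for v in range(150,340,30):
    r=np.where(m[v,270:385])[0]; print(v,r.min()+270 if len(r) else None,r.max()+270 if len(r) else None)
E
```

```text
time: 21.88
ee_pos: [0.4784, -0.2144, 0.2202]
ee_rot: [0.0, 0.995, -0.099, 0.0]
ft_force: [0.1, 0.0, 0.3]
width: 0.06
finger_force: 0.0
t 21.88 p [ 0.4784 -0.2144  0.2202] yaw -11.41 zax [ 0. -0. -1.] F [0.1 0.  0.3] T [ 0.02 -0.04 -0.04] w 0.06 ff 0.0 q6 [-0.56  0.35 -0.38  0.83 -0.    2.78]
150 None None
180 295 342
210 286 355
240 270 375
270 270 373
300 296 344
330 299 339
```

View pics/w4.png

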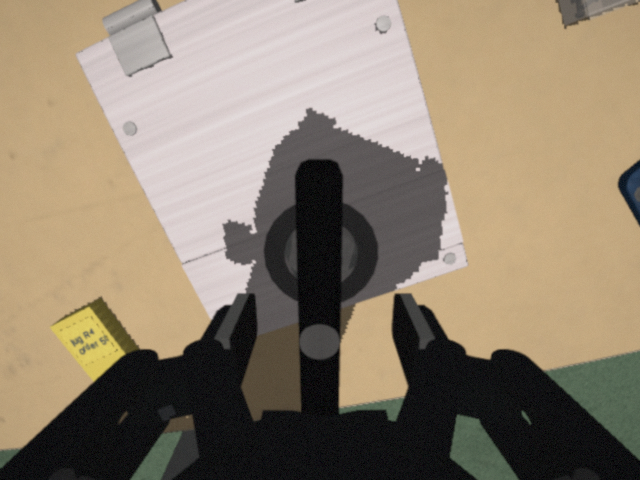

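Key upright in the socket, disc at (320,342), bar aligned. Grip and pull straight up.

```bash
python3 -m jog '[[0.7,[0,0,0],[0,0,0]],[1,[0,0,0],[0,0,0]],[1,[0,0,0],[0,0,0]],[1,[0,0,0],[0,0,0]],[1,[0,0,0.2],[0,0,0]],[1,[0,0,0.5],[0,0,0]],[1,[0,0,0.8],[0,0,0]],[1,[0,0,1],[0,0,0]],[1,[0,0,1],[0,0,0]],[1,[0,0,1.5],[0,0,0]],[1,[0,0,2],[0,0,0]],[1,[0,0,2],[0,0,0]]]' 80
python3 - <<'E'
from h import *
s,M=st()
E
```

```text
time: 23.42
ee_pos: [0.4791, -0.2151, 0.313]
ee_rot: [0.001, 0.995, -0.099, 0.001]
ft_force: [0.5, 0.5, -2.1]
width: 0.0143
finger_force: 86.9
t 23.43 p [ 0.4791 -0.2151  0.313 ] yaw -11.42 zax [ 0.002 -0.003 -1.   ] F [ 0.5  0.5 -2.1] T [-0.01  0.08  0.02] w 0.0143 ff 86.9 q6 [-0.56  0.27 -0.24  1.05 -0.    2.78]
```

```bash
python3 -m jog '[[1,[0,1,0],[0,0,1]],[1,[0.2,2.5,0],[0,0,1]],[1,[0.2,3,0],[0,0,1]],[1,[0.2,3,0],[0,0,1]],[1,[0.2,3,0],[0,0,1]],[1,[0.2,3,0],[0,0,1]],[1,[0.2,3,0],[0,0,1]],[1,[0.2,3,0],[0,0,1]],[1,[0.2,3,0],[0,0,1]],[1,[0.2,3,0],[0,0,1]],[1,[0.2,3,0],[0,0,1]],[1,[0.1,1,0],[0,0,1]]]'
python3 -m jog '[[1,[0,0,0],[0,0,0]],[1,[0,0,0],[0,0,0]]]'
python3 - <<'E'
from h import *
s,M=st(); f=grab('wrist','w5'); im=f['pixels'].astype(int)
h=np.array([.5535,.1595,.055]); p=proj(f,[h])[0]; print('hole exp',p)
u,v=p.round().astype(int); 
for y in range(v-40,v+41,5): print(y,' '.join('%3d'%im[y,x].max() for x in range(max(u-50,0),min(u+51,640),4)))
t=grab('top','top2'); print('latch px',proj(t,[[.4797,-.2127,.084]]))
E
```

```text
time: 24.92
ee_pos: [0.5005, 0.1018, 0.3125]
ee_rot: [0.001, 0.91, 0.414, 0.002]
ft_force: [0.1, -0.5, -2.0]
width: 0.0145
finger_force: 86.9
time: 25.18
ee_pos: [0.5001, 0.1001, 0.3112]
ee_rot: [0.001, 0.912, 0.411, 0.001]
ft_force: [0.2, -0.0, -3.2]
width: 0.0146
finger_force: 86.9
t 25.18 p [0.5001 0.1001 0.3112] yaw 48.5 zax [ 0.002 -0.001 -1.   ] F [ 0.2 -0.  -3.2] T [-0.01 -0.04 -0.02] w 0.0146 ff 86.9 q6 [ 0.05  0.25 -0.28  1.04 -0.    2.35]
hole exp [324.87393907 124.94949173]
85 160 161 170 164 167 166 170 171 170 170 165 170 169 168 164 163 161 159 161 164 219 223 221 222 222 220
90 159 161 169 169 168 169 171 171 173 167 169 173 169 169 170 161 162 159 159 165 173 222 222 222 221 220
95 160 161 161 169 166 169 168 170 170 173 171 173 168 171 170 162 165 164 164 167 166 212 223 221 221 221
100 161 166 161 164 172 168 169 173 171 169 169 170 172 169 172 170 164 167 165 167 167 168 221 221 222 223
105 161 161 162 163 172 171 169 176 174 173 153 125 117 113 125 169 166 167 168 167 164 169 188 222 220 222
110 162 168 168 163 166 176 175 172 173 122  78  66 161 136 107  93 124 1
[... 561 characters left out ...]
0 168 172 168
140 224 224 217 170 164 171 170 172 170 123  79 155 176 176 141 106 116 148 173 170 172 170 170 170 170 169
145 223 223 222 192 172 172 173 171 169 175 169 136 126 122  66  70  72  70 129 171 172 171 172 103  77 169
150 224 222 222 224 173 171 172 171 173 172 176 176 177 169  72  69  68  70  94 171 158  96  67  70  70 158
155 222 223 224 224 217 173 171 170 175 171 171 177 175 178  70  68  69  69  71  70  69  67  73  98 103 107
160 223 224 224 224 223 196 172 172 157  88  36  26  29  28  20  25  53  66  69  71  84 100 100  99 102 101
165 223 224 223 224 223 221 173 163  10  21  17  14  22  19  19  11  18  31  90  99  98 102 100 101  98 100
latch px [[447.16699271 285.99688943]]
```

The wrist camera puts the hole mouth centre at about (325,124.5), as expected. Next: the disc offset in the hand, and the latch index line in the top view.

```bash
python3 - <<'E'
from h import *
s,M=st(); f=grab('wrist'); im=f['pixels'].astype(int).max(2)
z=s['ee_pos'][2]-.054+.012+.001
m=(im[315:375,295:350]>60); ys,xs=np.where(m); 
l=cv2.connectedComponentsWithStats(m.astype(np.uint8)); 
for a,c in zip(l[2],l[3]):
  if 200<a[4]<2000: q=c+[295,315]; print(a,q,plane(f,q,z)[:2]-s['ee_pos'][:2])
print('hole',plane(f,(325,124.5),.055))
t=cv2.imread('pics/top2.png').max(2)
for y in range(270,304): print(y,' '.join('%3d'%t[y,x] for x in range(430,466)))
E
```

```text
t 25.27 p [0.5    0.0999 0.3107] yaw 48.5 zax [ 0.001 -0.    -1.   ] F [ 0.3 -0.8 -2.6] T [-0.02  0.02 -0.05] w 0.0144 ff 86.9 q6 [ 0.05  0.25 -0.28  1.04 -0.    2.35]
[  10   10   39   34 1063] [324.0724365  341.13828786] [0.0014913  0.00230192]
hole [0.5534171  0.15963192 0.055     ]
270 223 222 221 221 222 222 222 222 221 208 184 179 138 108  90  88  89  91  91  91  90  92  84  83  86 175 211 225 226 226 223 226 227 225 222 215
271 223 221 221 221 221 222 221 222 199 158 104  88  90  90  89  90  90  87  90  92  91  92  93  90  90  82 153 183 211 222 210 201 200 206 218 206
272 221 220 223 221 222 221 222 205 140  91  93  94  94  92  87  91  89  91  89  90  90  93  93  93  90  90  86  87 148 189 203 190 190 204 221 221
273 223 223 223 225 225 211 186 142 103  94  92  95  88  89  87  92  92  90  89  92  92  92  94  94  92  90  89  89  87 125 191 221 222 221 221 221
274 224 225 225 226 228 174  98  92  97  93  94  94  92  92  91  92  83  81  81  84  86  92  91  97  94  91  89  89  85  86 124 193 221 221 222 221
275 227 227 227 228 209 130  94  96  95  97  94  94  92  89  94 114  72  
[... 3518 characters left out ...]
  89  95  96  92  92  94  91  91  91  89  88 109 143 113  87  90  89  89  90  94 135 187 223 222 223 224 224
300 229 229 219 202 201 215 206 196 184 109  91  97  92  94  94  95  94  93  90  90 103 202 126  90  88  86  88  87 130 205 224 224 224 224 226 226
301 219 226 220 209 208 215 209 224 229 191 154 110  95  97  96  94  95  94  91  87  90 173 123  89  86  87 132 192 204 226 228 227 226 227 226 226
302 219 224 228 230 228 226 227 228 226 225 214 192 155 128 107  87  91  93  93  88  89 102 102 131 127 192 206 226 227 227 226 228 225 226 227 226
303 228 227 226 226 226 227 226 227 226 225 225 225 210 198 192 185 155 160 159 153 153 156 192 206 207 227 228 226 226 225 228 227 224 221 206 197
```

Latch confirmed closed: index line at (449,293) points at the white mark (451,300). Moving over the hole.

```bash
python3 -m jog '[[1,[1,1.1,0],[0,0,0]],[1,[2,2.2,0],[0,0,0]],[1,[1.5,1.7,-1],[0,0,0]],[1,[0.7,0.75,-2],[0,0,0]],[1,[0,0,-2],[0,0,0]],[1,[0,0,-2],[0,0,0]],[1,[0,0,-1],[0,0,0]],[1,[0,0,0],[0,0,0]],[1,[0,0,0],[0,0,0]]]'
python3 - <<'E'
from h import *
s,M=st(); f=grab('wrist'); im=f['pixels'].astype(int).max(2)
z=s['ee_pos'][2]-.054+.013
m=(im[315:375,295:350]>60)
l=cv2.connectedComponentsWithStats(m.astype(np.uint8)); 
for a,c in zip(l[2],l[3]):
  if 200<a[4]<2000: q=c+[295,315]; print(a,q,plane(f,q,z)[:2],plane(f,q,z)[:2]-s['ee_pos'][:2])
E
```

```text
time: 26.45
ee_pos: [0.5524, 0.1583, 0.2309]
ee_rot: [0.0, 0.911, 0.411, 0.001]
ft_force: [0.1, 0.3, -2.6]
width: 0.0145
finger_force: 86.8
t 26.45 p [0.5524 0.1583 0.2309] yaw 48.6 zax [ 0.001  0.    -1.   ] F [ 0.1  0.3 -2.6] T [0.01 0.02 0.05] w 0.0145 ff 86.8 q6 [ 0.15  0.43 -0.24  0.9   0.    2.44]
[  10   10   39   34 1043] [324.0949185  341.07957814] [0.55395728 0.16063245] [0.00153899 0.00235554]
```

```bash
python3 -m jog '[[1,[-0.05,-0.08,-0.5],[0,0,0]],[1,[0,0,-1],[0,0,0]],[1,[0,0,-0.7],[0,0,0]],[1,[0,0,0],[0,0,0]]]'
python3 -c "
from h import *
st()"
```

```text
time: 27.0
ee_pos: [0.5507, 0.1572, 0.2071]
ee_rot: [-0.0, 0.911, 0.412, -0.001]
ft_force: [-0.4, -0.3, -2.7]
width: 0.015
finger_force: 86.8
t 27.0 p [0.5507 0.1572 0.2071] yaw 48.6 zax [-0.002 -0.    -1.   ] F [-0.4 -0.3 -2.7] T [0.02 0.01 0.03] w 0.015 ff 86.8 q6 [ 0.15  0.45 -0.27  0.85  0.    2.44]
```

```bash
python3 -m jog '[[1,[0.08,0,-0.8],[0,0,0]],[1,[0,0,-0.8],[0,0,0]],[1,[0,0,-0.5],[0,0,0]],[1,[0,0,-0.3],[0,0,0]],[1,[0,0,-0.3],[0,0,0]],[1,[0,0,0],[0,0,0]]]'
python3 -c "
from h import *
st()"
```

```text
time: 27.75
ee_pos: [0.552, 0.1573, 0.1809]
ee_rot: [-0.0, 0.911, 0.412, -0.0]
ft_force: [-0.6, 0.1, -2.8]
width: 0.0147
finger_force: 86.8
t 27.75 p [0.552  0.1573 0.1809] yaw 48.6 zax [-0. -0. -1.] F [-0.6  0.1 -2.8] T [ 0.06  0.02 -0.02] w 0.0147 ff 86.8 q6 [ 0.15  0.48 -0.3   0.79 -0.    2.44]
```

Tip is at ≈0.018 with the collar in the hole and no contact. Lowering the last 7 mm.

```bash
python3 -m jog '[[1,[0,0,-0.2],[0,0,0]],[1,[0,0,-0.2],[0,0,0]],[1,[0,0,-0.15],[0,0,0]],[1,[0,0,-0.1],[0,0,0]],[1,[0,0,0],[0,0,0]],[1,[0,0,0],[0,0,0]]]'
python3 -c "
from h import *
st()"
```

```text
time: 28.5
ee_pos: [0.5523, 0.1574, 0.1755]
ee_rot: [0.0, 0.911, 0.412, 0.0]
ft_force: [-2.0, -1.2, 6.5]
width: 0.0147
finger_force: 88.2
t 28.5 p [0.5523 0.1574 0.1755] yaw 48.61 zax [ 0.001  0.    -1.   ] F [-2.  -1.2  6.5] T [-0.03  0.66 -0.1 ] w 0.0147 ff 88.2 q6 [ 0.15  0.48 -0.3   0.78  0.    2.44]
```

Floor contact (9 N), consistent with fully down. Release and retreat straight up.

```bash
python3 -m jog '[[0.4,[0,0,0.05],[0,0,0]],[0.4,[0,0,0],[0,0,0]],[0.4,[0,0,0],[0,0,0]],[0.4,[0,0,0],[0,0,0]],[0.4,[0,0,1],[0,0,0]],[0.4,[0,0,3],[0,0,0]],[0.4,[0,0,5],[0,0,0]],[0.4,[0,0,5],[0,0,0]],[0.4,[-2,-4,0],[0,0,0]],[0.4,[-2,-6,0],[0,0,0]],[0.4,[-2,-6,0],[0,0,0]],[0.4,[0,0,0],[0,0,0]]]'
python3 -m jog '[[0.4,[-2,-6,0],[0,0,0]],[0.4,[-2,-6,0],[0,0,0]],[0.4,[-2,-6,0],[0,0,0]],[0.4,[0,0,0],[0,0,0]],[0.4,[0,0,0],[0,0,0]]]'
python3 - <<'E'
from h import *
st(); t=grab('top','top3'); d=grab('side','side3')
im=t['pixels'].max(2)
m=(im<55).astype(np.uint8); m[:,:185]=0;m[:,310:]=0;m[:215]=0;m[300:]=0
n,l,s,ce=cv2.connectedComponentsWithStats(m)
for i in range(1,n):
    if s[i,4]>60:
        ys,xs=np.where(l==i); r=cv2.minAreaRect(np.c_[xs,ys].astype(np.float32)); print(s[i],r,plane(t,r[0],.131))
# side: predicted bar top corners if fully down, upright at yaw 48.6
sd=d['pixels'].max(2); c=np.array([.5535,.1597]); u=np.array([np.cos(np.radians(48.6)),np.sin(np.radians(48.6))])
P=[[*(c+u*k),.119] for k in(-.065,0,.065)]; print('pred',proj(d,P).round(1))
m=(sd<55).astype(np.uint8); n,l,s,ce=cv2.connectedComponentsWithStats(m)
for i in range(1,n):
    if s[i,4]>100 and 240<ce[i][0]<380 and 220<ce[i][1]<340: 
        ys,xs=np.where(l==i);print(s[i],cv2.minAreaRect(np.c_[xs,ys].astype(np.float32)))
E
```

```text
time: 30.0
ee_pos: [0.4915, -0.0045, 0.316]
ee_rot: [0.0, 0.913, 0.409, 0.0]
ft_force: [0.2, 0.4, -0.1]
width: 0.0513
finger_force: 0.0
time: 30.62
ee_pos: [0.4337, -0.1786, 0.3154]
ee_rot: [-0.0, 0.911, 0.412, 0.0]
ft_force: [-0.4, 0.3, 0.1]
width: 0.0513
finger_force: 0.0
t 30.62 p [ 0.4337 -0.1786  0.3154] yaw 48.61 zax [ 0.001  0.001 -1.   ] F [-0.4  0.3  0.1] T [0.02 0.   0.01] w 0.0513 ff 0.0 q6 [-0.55  0.17 -0.37  1.03  0.    1.74]
[194 226  22  32 269] ((205.3485870361328, 241.89601135253906), (11.055434226989746, 32.74341583251953), 25.016895294189453) [0.58031757 0.27597739 0.131     ]
[239 232  27  21 205] ((251.64755249023438, 241.62295532226562), (28.680259704589844, 7.8102498054504395), 39.80556869506836) [0.57815039 0.18312549 0.131     ]
[266 252  26  24 220] ((278.4203796386719, 263.8053283691406), (29.726781845092773, 8.184270858764648), 41.18592834472656) [0.5321978  0.13054669 0.131     ]
pred [[343.9 255.9]
 [316.  265.6]
 [286.4 275.9]]
[286 252  59  37 797] ((317.5000305175781, 273.5), (27.195589065551758, 61.98064422607422), 71.56504821777344)
[263 296  30  32 449] ((277.7774963378906, 309.6359558105469), (35.553409576416016, 20.76319122314453), 58.570438385009766)
```

The key stands in its hole as predicted from both views, and the small key hasn't moved.

```bash
python3 -c "
from cell import arm
print(arm.finish_job())"
```

```text
the job is handed in; nothing more can be done
None
```

The lid is locked: the latch was turned clockwise to its stop with a regrasp half way, the larger key is back down in its stand hole, and the job was handed in at about 31 s.

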